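# Seat a cuvette carrier on the mixer drive's centre rod

## Robot

A 6-joint arm with a two-finger parallel gripper is mounted at the origin on a cart in front of the work surface, level with it; the furniture and walls round the work are solid. World frame = base frame: x ahead of the robot, y to its left, z up, the work surface at z = 0. Lengths are in mm, angles in rad, forces in N, time in s.
With the tool pointing down it reaches from about 350 to 775 mm from the base axis. Payload 7.3 kg.
Tool frame: the origin (TCP) lies at the very end of the fingers, on their centre line; the grasp point (between the pads) lies 19 mm behind it; z points along the fingers, y is the line along which they close (so a half turn about z gives the same grasp; the last joint's range is limited). The gripper opens to 92 mm and grips with 3 to 60 N. Pads are 19 mm wide; open, the fingers measure 130 mm over their backs; the gripper's body (75 mm by 190 mm) begins 47 mm behind the grasp point.
Start: joints at [-1.313, 0.342, 1.524, -0, 1.275, -0.146], TCP at [206.304, -482.787, 226.741] pointing down, gripper open.
Joint ranges: [-2.53, 2.53], [-0.77, 2.02], [0.04, 2.7], [-1, 4.14], [0.28, 2.66], [-3.11, 3.11]. Speed limits (rad/s): [2.57, 2.57, 3.14, 3.14, 3.14, 3.14].

## Interface

Orientations are given as [roll, pitch, yaw] about the fixed x, y, z axes, in that order (R = Rz(yaw) Ry(pitch) Rx(roll)).
In Python, from plant import get_obs, capture, close_job gives the robot as it stands. The module is installed in compiled form; this text tells all that it offers.
- The arm moves only by the shell command python3 -m handwheel 'ROWS'. ROWS is JSON, a list of rows, each a list of 3 entries, a list of its own where there are three numbers: the turn, a rotation vector about the tool's x, y, z in degrees, then the shift along the tool's x, y, z in m, then the opening, from 0 (shut) to 1 (fully open). A call has 1 to 12 rows; each row is the pose to reach, as a shift and turn from the pose commanded when the call began, along the tool's axes at that moment; what a row does not reach only later rows make up. A row lasts 1/10 s, in which the tool goes at most 50 mm and 8.59 degrees, less where a joint would pass 70% of its speed; a pose out of reach is approached as far as the arm can. A call with a gripper value outside its range is refused whole. The fingers move at their own pace and stop on an object; the grip force is fixed at half the most. Time passes only in rows, so rows that repeat a pose let the fingers close. It gives the time, the measured TCP pose, the force, the opening and the grip force at its end, in the units of the state.
- get_obs(): the state, without advancing time (a new reading comes with each control period).
- capture(name): name is "scene" or "top" or "wrist"; returns a dict with "image" (420x560x3 uint8, red, green, blue), "depth" (420x560 float32, mm along the optical axis (not along the pixel's ray), 0 where there is no reading), "fx", "fy", "cx", "cy" (pixels), "camera_from_world" (4x4, takes a point from world to camera coordinates). Camera axes: x right, y down, z forward; pixel columns grow to the right and rows downward; lengths in mm; the calibration is good to about 2 mm. A picture is of the moment at which its call begins.
- close_job(): hands the job in; it is judged then, once.
The state is a dict: "time": time; "joint_positions": joint angles; "dq": joint speeds; "tau": joint torques, N m; "tool_pos": TCP position; "tcp_rot": TCP orientation; "contact_force": force on the tool from outside, world axes, zero at the start; "moment": the same for the moment, N m; "grip_width": finger opening in mm; "finger_force": force on a finger pad.
Only numpy, scipy, OpenCV 4.12 (cv2) and the standard library are available. Lean on these libraries where they do the work, as an engineer would, in place of code of your own. Each camera call takes 0.05 s, during which the arm holds its last target. There are 200 camera calls.

## Task

Pick up the cuvette carrier, keep it level and lower it over the tall rod of the drive base, lying along the base's length, until it rests on the two drive pins, and let go; do not let it fall down the rod. Then, without gripping it, gently nudge it round the rod by one of its lifting blades until it drops over the pins and lies flat and fully home on the drive plate, and come away from it. Leave the cup, the dish and the dropper bottle alone.

Things in the scene. Friction and masses are not known exactly. Their poses are not given: they have to be found in the camera images.
- carrier_mid (a point): Cuvette carrier, loose, bare aluminium, 0.2 to 0.4 kg: a plate 70 (x) x 150 (y) x 8 mm with a tube of 30 mm outer diameter standing on its middle, tube top 45 mm above the plate's underside; a 14 mm bore runs through both along z. This point lies on the bore's axis, 35 mm above the underside; z up, y along the plate's length. The carrier is the same after half a turn.
- blade_a (a point): Point in the carrier's upright lifting blade at its +y end, 60 mm from the bore's axis and 58 mm above the plate's underside; same axes. The blade is 24 (x) x 12 (y) mm and its top is 70 mm above the underside. Lift it by one blade, gripped across its 12 mm (along y).
- blade_b (a point): The same point in the like blade at the -y end, 60 mm from the bore's axis.
- carrier: The same carrier: origin on the bore's axis at the plate's underside, same axes. Two square through holes, 11 mm wide, 34 mm from the bore's axis at +y and -y, take the drive pins; four 14 mm square windows near the corners are for cuvettes and play no part. Two rubber feet, 2 mm high, under the plate's outer ends hold its underside 2 mm off the worktop; they clear the drive plate.
- drive_base: Drive base, fixed: grey box 120 (x) x 180 (y) mm, top 22 mm above the worktop; origin on the worktop under the rod, y along its length, z up. From its middle rises a fixed steel rod, 12 mm in diameter, top 148 mm above the worktop, the last 5 mm tapered to 7 mm. Round the rod's foot lies a round steel drive plate, 90 mm across, its top 28 mm above the worktop.
- seat (a point): Point on the rod's axis at the drive plate's top, axes as the base. The carrier's underside lies here when home. Two 7 mm drive pins stand 8 mm above the drive plate, 34 mm either side of the axis. Their line is turned 30 to 150 degrees from the base's length, fixed, not told, other each time: turn the carrier, which first rests 8 mm high on the pins, until it drops over them.
- sample_cup: Bystander: lidded sample cup, 51 mm wide, 63 mm tall; origin at the centre of its underside.
- petri_dish: Bystander: flat round dish, 63 mm wide, 14 mm tall; origin at the centre of its underside.
- dropper_bottle: Bystander: plain dropper bottle, 33 mm wide, 76 mm tall, standing; origin at the centre of its underside.

How it is judged:
By the outcome, as a careful person would: the job done as asked, in the order asked, and still so for the second after the job is handed in, with the robot touching nothing.
It also fails if it takes over 72 s, if anything falls off the work surface, if the arm or the gripper's body presses on something with over 40 N, if the wrist force passes 120 N, or if a joint passes its speed limit or range.

## Working session

There is one attempt and no reset: what is moved stays moved. The work goes in short steps, Python scripts to look and compute and a shell command to move; the robot and the scene stay as the last step left them, time stands still between calls to the robot, and variables do not carry over. Pictures are saved under pics/ and viewed, at most 10 in all, crops included, and the job is handed in when it is done.

```bash
mkdir -p pics; ls; python3 - <<'E'
from plant import *
import cv2,numpy as np
o=get_obs();print({k:np.round(v,3).tolist() for k,v in o.items()})
for n in("scene","top"):
    c=capture(n);np.savez(f"pics/{n}0.npz",**c);cv2.imwrite(f"pics/{n}0.png",c["image"][:,:,::-1])
    print(n,c["fx"],c["cx"],c["cy"],np.round(c["camera_from_world"],3).tolist())
E
```

```text
pics
{'time': 0.0, 'joint_positions': [-1.313, 0.343, 1.525, 0.0, 1.275, -0.146], 'dq': [-0.0, 0.0, -0.0, 0.001, -0.0, -0.001], 'tau': [-0.001, -43.125, -24.422, 0.072, 0.056, -0.0], 'tool_pos': [206.186, -482.372, 226.041], 'tcp_rot': [-3.14, -0.0, 0.404], 'contact_force': [0.041, -0.2, 0.347], 'moment': [-0.016, 0.033, -0.012], 'finger_force': 0.0, 'grip_width': 91.812}
scene 532.7806664673931 276.36145553863315 202.207791827808 [[-0.536, -0.844, -0.02, 205.747], [-0.405, 0.278, -0.871, 308.64], [0.741, -0.459, -0.49, 795.692], [0.0, 0.0, 0.0, 1.0]]
top 435.5639652294768 283.64421309708393 213.01590094296836 [[0.008, -1.0, -0.004, -101.28], [-0.999, -0.008, -0.048, 525.551], [0.048, 0.004, -0.999, 1019.102], [0.0, 0.0, 0.0, 1.0]]
```

View pics/top0.png

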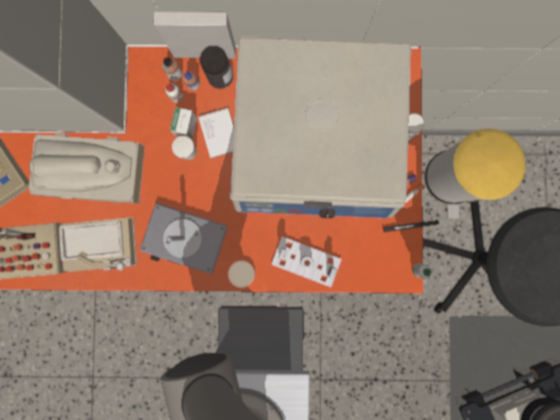

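View pics/scene0.png

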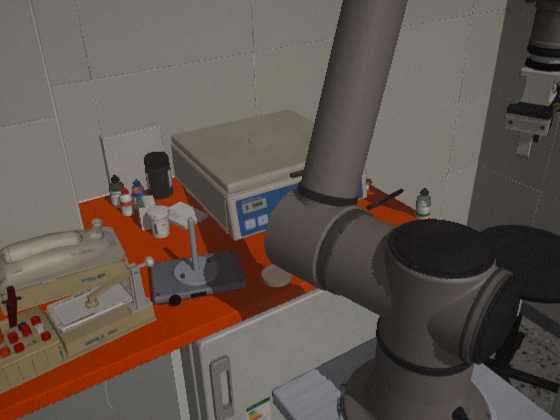

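Top view: the drive base is near (183,238) and the carrier near (307,262), with the dish at (241,274). I'll enlarge both parts.

```bash
cat > h.py <<'E'
import numpy as np,cv2
from plant import *
def load(n): return dict(np.load(f"pics/{n}.npz"))
def world(c,u,v,z=None):
    T=np.linalg.inv(c["camera_from_world"]); u=np.asarray(u,float);v=np.asarray(v,float)
    r=np.stack([(u-c["cx"])/c["fx"],(v-c["cy"])/c["fy"],np.ones_like(u)],-1)@T[:3,:3].T
    o=T[:3,3]
    if z is None: d=c["depth"][v.astype(int),u.astype(int)][...,None]
    else: d=((z-o[2])/r[...,2])[...,None]
    return o+r*d
def cloud(c):
    v,u=np.mgrid[0:420,0:560]; p=world(c,u,v); p[c["depth"]==0]=np.nan; return p
E
python3 - <<'E'
from h import *
c=load("top0");P=cloud(c)
im=c["image"][190:300,120:440,::-1]
cv2.imwrite("pics/crop1.png",cv2.resize(im[:,:110],None,fx=5,fy=5,interpolation=cv2.INTER_CUBIC))
cv2.imwrite("pics/crop2.png",cv2.resize(im[30:,140:],None,fx=4.4,fy=4.4,interpolation=cv2.INTER_CUBIC))
for u,v in[(183,238),(307,262),(241,274),(160,250),(250,220),(100,210),(420,270),(300,215),(320,120),(390,250),(183,148)]: print(u,v,P[v,u].round(0))
E
```

```text
183 238 [466. 133.  44.]
307 262 [ 410. -154.   -1.]
241 274 [382.   2.  13.]
160 250 [437. 191.  23.]
250 220 [510. -16.  -0.]
100 210 [530. 343.   4.]
420 270 [ 398. -405.   57.]
300 215 [ 522. -136.    2.]
320 120 [ 715. -172.  146.]
390 250 [ 441. -351.    1.]
183 148 [670. 132.  63.]
```

View pics/crop1.png

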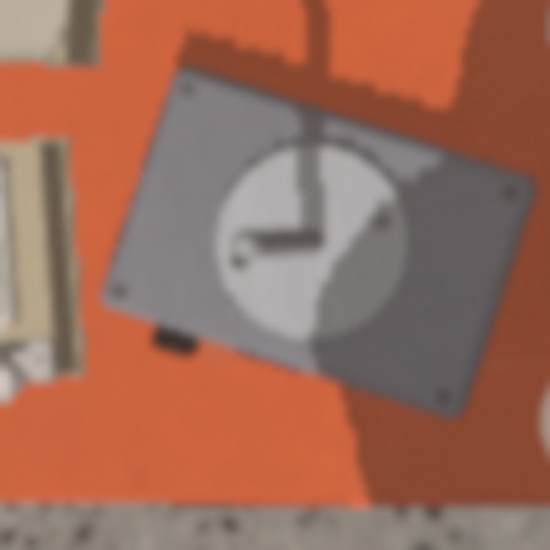

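View pics/crop2.png

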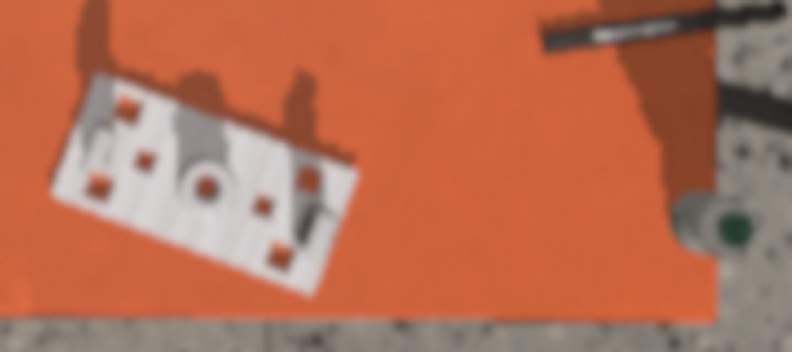

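```bash
cat > poly.py <<'E'
from h import *
def fitrect(W,L,S,pts):
    "world pts near corners -> centre, yaw of long (y) axis"
    pts=np.asarray(pts)[:,:2]; m=pts.mean(0)
    e=(pts[1]-pts[0]+pts[2]-pts[3])/2; f=(pts[3]-pts[0]+pts[2]-pts[1])/2
    return m,np.degrees(np.arctan2(e[1],e[0])),np.linalg.norm(e),np.linalg.norm(f),np.degrees(np.arctan2(f[1],f[0]))
E
python3 - <<'E'
from poly import *
c=load("top0");P=cloud(c)
def w(pts,z,off,s):
    a=(np.array(pts)-0.5*0)/s+off; return world(c,a[:,0],a[:,1],z)
o1=np.array([120,190])-.4;o2=np.array([260,220])-.4
b=fitrect(0,0,0,w([(183,68),(535,183),(460,418),(105,300)],22,o1,5));print("base",b)
r=fitrect(0,0,0,w([(97,72),(357,170),(313,297),(52,193)],10,o2,4.4));print("carrier",r)
p=w([(240,258),(383,217)],36,o1,5);print("pins",p,p.mean(0),np.linalg.norm(p[1]-p[0]),np.degrees(np.arctan2(*(p[1]-p[0])[[1,0]])))
print("tube",w([(207,188)],47,o2,4.4), "rodfoot",w([(315,240)],28,o1,5),"rodtop",w([(255,242)],148,o1,5))
c=capture("wrist");np.savez("pics/w0.npz",**c);cv2.imwrite("pics/w0.png",c["image"][:,:,::-1])
T=np.linalg.inv(c["camera_from_world"]);print(T.round(3).tolist(),c["fx"],c["cx"],c["cy"]);print(get_obs()["tool_pos"])
E
```

```text
base (array([465.48099476, 136.57238294]), np.float64(-107.65085333232378), np.float64(175.00397683222556), np.float64(114.5553684834198), np.float64(162.867928786101))
carrier (array([ 413.16742041, -150.84934996]), np.float64(-110.63790936299002), np.float64(149.65152365272007), np.float64(70.47966662390199), np.float64(160.5404591385137))
pins [[457.88634858 170.40229571  36.        ]
 [477.35536237 104.65009124  36.        ]] [467.62085548 137.52619348  36.        ] 68.57401032023958 -73.50614983665788
tube [[ 412.80483353 -150.34442529   47.        ]] rodfoot [[466.39430858 137.78197492  28.        ]] rodtop [[466.62796186 134.12983129 148.        ]]
[[0.392, -0.88, -0.268, 278.404], [-0.92, -0.376, -0.113, -452.596], [-0.002, 0.291, -0.957, 384.122], [0.0, 0.0, 0.0, 1.0]] 315.3512397505143 279.28783449205116 209.70463606283448
[ 206.18496318 -482.49278712  226.22488266]
```

```bash
python3 - <<'E'
from h import *
from scipy.spatial.transform import Rotation as R
c=load("scene0");P=cloud(c).reshape(-1,3);o=get_obs()
Rt=R.from_euler("xyz",o["tcp_rot"]).as_matrix()
q=(P-o["tool_pos"])@Rt
m=(np.abs(q[:,0])<130)&(np.abs(q[:,1])<130)&(q[:,2]<10)&(q[:,2]>-350)
q=q[m];print(len(q))
for a in range(-340,10,15):
    s=q[(q[:,2]>=a)&(q[:,2]<a+15)]
    if len(s)>3: print(a,len(s),s[:,0].min().round(),s[:,0].max().round(),s[:,1].min().round(),s[:,1].max().round())
im=c["image"][20:180,480:560,::-1];w=load("w0")["image"][:,:,::-1]
cv2.imwrite("pics/v.png",np.hstack([cv2.resize(im,(210,420)),w]))
E
```

```text
5117
-295 22 -0.0 26.0 -27.0 -15.0
-280 292 -7.0 57.0 -45.0 13.0
-265 235 -10.0 35.0 -42.0 -10.0
-250 238 -13.0 35.0 -42.0 -10.0
-235 256 -15.0 35.0 -43.0 -9.0
-220 281 -19.0 37.0 -43.0 -5.0
-205 274 -22.0 37.0 -42.0 -8.0
-190 256 -24.0 33.0 -40.0 2.0
-175 443 -32.0 36.0 -55.0 3.0
-160 279 -33.0 35.0 -54.0 7.0
-145 250 -26.0 23.0 -55.0 12.0
-130 278 -26.0 23.0 -54.0 18.0
-115 709 -38.0 35.0 -99.0 94.0
-100 346 -38.0 36.0 -98.0 83.0
-85 438 -38.0 35.0 -92.0 51.0
-70 124 -38.0 35.0 -91.0 50.0
-55 105 -12.0 10.0 -69.0 -51.0
-40 104 -12.0 10.0 -69.0 -45.0
-25 112 -13.0 10.0 -67.0 53.0
-10 75 -12.0 9.0 -60.0 54.0
```

View pics/v.png

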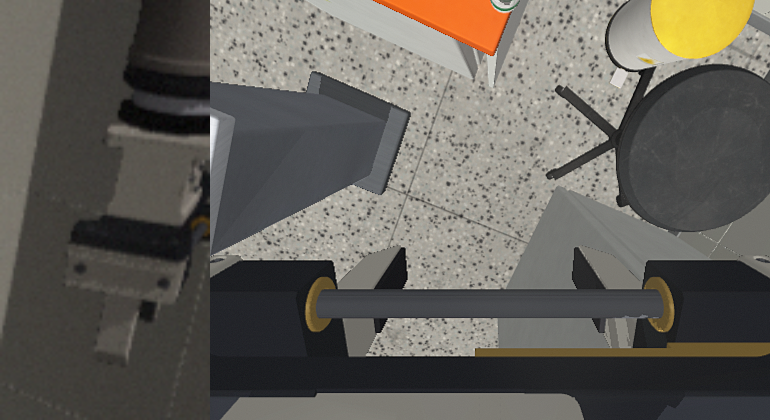

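Tool body is wide along tool y (±95 mm), so a vertical grip would hit the rod (top 148). I'll grip blade_b with the tool tilted 30° about its closing axis.

```bash
cat > plan.py <<'E'
from h import *
from scipy.spatial.transform import Rotation as R
Z=np.array([0,0,1.])
def pose(g,yawc,lean,back=19):
    """g: grasp point; yawc: deg of tool y axis; lean (deg) of the back toward v -> R, tcp"""
    a=np.radians(yawc);u=np.array([np.cos(a),np.sin(a),0]);v=np.cross(u,Z)
    l=np.radians(lean);z=-(v*np.sin(l)+Z*np.cos(l));x=np.cross(u,z)
    return np.stack([x,u,z],1),np.asarray(g)+back*z
def rel(Rt,p,Rc=None,pc=None):
    if Rc is None:
        o=get_obs();Rc=R.from_euler("xyz",o["tcp_rot"]).as_matrix();pc=o["tool_pos"]
    r=np.degrees(R.from_matrix(Rc.T@Rt).as_rotvec());d=Rc.T@(p-pc)/1000
    print("turn",r.round(2).tolist(),"shift",d.round(4).tolist());return Rt,p
E
python3 - <<'E'
from plan import *
u=np.array([np.cos(np.radians(70)),np.sin(np.radians(70)),0])
g=np.array([413,-150.6,65])-60*u;print(g)
Rt,p=pose(g,70,30);up=p-Rt[:,2]*110
rel(Rt,up)
mid,_=pose(g,100,0);print(up,p)
Ra,pa=rel(mid,np.array([300,-350,300.]))
rel(Rt,up,Ra,pa)
E
```

```text
[ 392.4787914  -206.98155725   65.        ]
turn [35.61, 14.01, -132.99] shift [0.3127, -0.149, 0.0826]
[ 435.23480565 -222.54347377  143.80831174] [ 383.5517115  -203.73236589   48.54551733]
turn [-0.0, -0.09, -166.87] shift [0.1383, -0.0851, -0.0737]
turn [-7.85, 29.31, 29.31] shift [-0.1553, 0.102, 0.1562]
```

```bash
python3 -m handwheel '[[[0,0,-45],[0.07,-0.04,-0.075],0.35],[[0,0,-90],[0.1,-0.06,-0.075],0.35],[[0,0,-90],[0.138,-0.085,-0.075],0.35],[[0,0,-90],[0.138,-0.085,-0.075],0.35],[[0,0,-90],[0.138,-0.085,-0.075],0.35],[[0,0,-90],[0.138,-0.085,-0.075],0.35],[[0,0,-90],[0.138,-0.085,-0.075],0.35],[[0,0,-90],[0.138,-0.085,-0.075],0.35],[[0,0,-90],[0.138,-0.085,-0.075],0.35],[[0,0,-90],[0.138,-0.085,-0.075],0.35],[[0,0,-90],[0.138,-0.085,-0.075],0.35],[[0,0,-90],[0.138,-0.085,-0.075],0.35]]'
python3 - <<'E'
from plan import *
Rt,p=pose([392.5,-207,65],70,30)
rel(Rt,p-Rt[:,2]*110)
E
```

```text
time: 1.35
tool_pos: [299.7, -350.3, 301.5]
tcp_rot: [-3.141, -0.0, 1.975]
contact_force: [0.7, 0.8, 0.6]
grip_width: 32.0
finger_force: 0.0
turn [12.26, 28.27, -45.74] shift [0.064, 0.1749, 0.1577]
```

```bash
python3 -m handwheel '[[[12.26,28.27,-45.74],[0.064,0.175,0.05],0.35],[[12.26,28.27,-45.74],[0.064,0.175,0.05],0.35],[[12.26,28.27,-45.74],[0.064,0.175,0.05],0.35],[[12.26,28.27,-45.74],[0.064,0.175,0.05],0.35],[[12.26,28.27,-45.74],[0.064,0.175,0.05],0.35],[[12.26,28.27,-45.74],[0.064,0.175,0.05],0.35],[[12.26,28.27,-45.74],[0.064,0.175,0.05],0.35],[[12.26,28.27,-45.74],[0.064,0.175,0.158],0.35],[[12.26,28.27,-45.74],[0.064,0.175,0.158],0.35],[[12.26,28.27,-45.74],[0.064,0.175,0.158],0.35],[[12.26,28.27,-45.74],[0.064,0.175,0.158],0.35],[[12.26,28.27,-45.74],[0.064,0.175,0.158],0.35]]'
python3 - <<'E'
from plan import *
Rt,p=pose([392.5,-207,65],70,30)
rel(Rt,p-Rt[:,2]*50);rel(Rt,p);print(get_obs()["joint_positions"].round(2))
c=capture("wrist");np.savez("pics/w1.npz",**c);cv2.imwrite("pics/w1.png",c["image"][:,:,::-1])
# cloud of the carrier
P=cloud(c).reshape(-1,3);o=get_obs()
m=(np.hypot(P[:,0]-413,P[:,1]+150.6)<95)&(P[:,2]>60)&(P[:,2]<80);q=P[m];print(len(q))
cl=q[np.hypot(*(q[:,:2]-[392.5,-207]).T)<25];print("blade b",len(cl),cl.min(0),cl.max(0),cl.mean(0))
E
```

```text
time: 2.55
tool_pos: [436.5, -223.5, 145.7]
tcp_rot: [-3.14, -0.52, 2.791]
contact_force: [0.1, -0.1, 0.3]
grip_width: 32.2
finger_force: 0.0
turn [-0.04, 0.19, -0.1] shift [0.0005, 0.0005, 0.0624]
turn [-0.04, 0.19, -0.1] shift [0.0007, 0.0005, 0.1124]
[-0.56  0.67  1.32 -0.11  1.66 -1.76]
975
blade b 427 [ 380.22081271 -216.89581618   60.23345061] [ 404.30495663 -199.76108951   74.22355027] [ 392.99067214 -208.85420296   71.05416564]
```

View pics/w1.png

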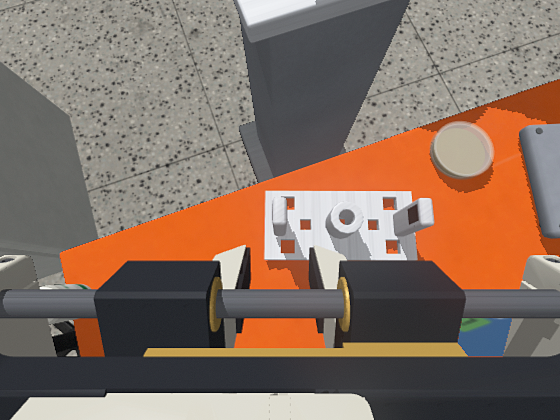

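The blade is at (280,215) between the fingers, and the cloud agrees with the top view within about 1 mm. Descend and grip.

```bash
python3 -m handwheel '[[[0,0.2,0],[0,0.0005,0.04],0.35],[[0,0.2,0],[0.0007,0,0.075],0.35],[[0,0.2,0],[0.0007,0,0.1],0.35],[[0,0.2,0],[0.0007,0,0.112],0.35],[[0,0.2,0],[0.0007,0,0.112],0.35],[[0,0.2,0],[0.0007,0,0.112],0.25],[[0,0.2,0],[0.0007,0,0.112],0.15],[[0,0.2,0],[0.0007,0,0.112],0.1],[[0,0.2,0],[0.0007,0,0.112],0.05],[[0,0.2,0],[0.0007,0,0.112],0.05],[[0,0.2,0],[0.0007,0,0.112],0.05],[[0,0.2,0],[0.0007,0,0.112],0.05]]'
python3 - <<'E'
from plan import *
o=get_obs();Rc=R.from_euler("xyz",o["tcp_rot"]).as_matrix()
print("world up in tool",Rc.T@Z, o["tool_pos"]-19*Rc[:,2])
E
```

```text
time: 3.8
tool_pos: [383.3, -204.0, 47.9]
tcp_rot: [-3.14, -0.524, 2.791]
contact_force: [1.9, -1.9, 5.5]
grip_width: 12.1
finger_force: 30.0
world up in tool [ 0.50072941 -0.00099265 -0.8656033 ] [ 392.21665339 -207.26395125   64.36172013]
```

```bash
python3 -m handwheel '[[[0,0,0],[0.0025,0,-0.0043],0.05],[[0,0,0],[0.0075,0,-0.013],0.05],[[0,0,0],[0.015,0,-0.026],0.05],[[0,0,0],[0.025,0,-0.0433],0.05],[[0,0,0],[0.035,0,-0.0606],0.05],[[0,0,0],[0.045,0,-0.078],0.05],[[0,0,0],[0.055,0,-0.0953],0.05],[[0,0,0],[0.065,0,-0.1126],0.05],[[0,0,0],[0.075,0,-0.13],0.05],[[0,0,0],[0.085,0,-0.147],0.05],[[0,0,0],[0.09,0,-0.156],0.05],[[0,0,0],[0.09,0,-0.156],0.05]]'
cat > look.py <<'E'
import sys
from plan import *
n=sys.argv[1];o=get_obs();c=capture("wrist");np.savez(f"pics/{n}.npz",**c);cv2.imwrite(f"pics/{n}.png",c["image"][:,:,::-1])
Rc=R.from_euler("xyz",o["tcp_rot"]).as_matrix();g=o["tool_pos"]-19*Rc[:,2]
print("grasp",g,"force",o["contact_force"],"mom",o["moment"],"w",o["grip_width"])
P=cloud(c).reshape(-1,3);P=P[np.isfinite(P[:,0])]
d=P-g; a=d@Rc[:,1]; v=np.array([Rc[1,1],-Rc[0,1],0]);v/=np.linalg.norm(v);b=d@v
m=(a>5)&(a<140)&(np.abs(b)<37)&(d[:,2]>-75)&(d[:,2]<12)
q=np.stack([a,b,d[:,2]],1)[m]
def plane(s,t):
    for _ in range(4):
        A=np.c_[s[:,:2],np.ones(len(s))];k=np.linalg.lstsq(A,s[:,2],rcond=None)[0];s=s[np.abs(s[:,2]-A@k)<t]
    return k,len(s)
pl=q[(q[:,2]<-48)&(q[:,2]>-65)]
k,nn=plane(pl,2);print("plate top: dz/da dz/db (deg)",np.degrees(k[:2]).round(2),"z at 60,0",k@[60,0,1],nn)
t=q[(np.abs(q[:,2]+18)<3)&(np.hypot(q[:,0]-60,q[:,1])<22)];print("tube top n",len(t),t.mean(0) if len(t) else "")
if len(t): (cx,cy),r=cv2.minEnclosingCircle(t[:,:2].astype(np.float32));print("circle",cx,cy,r)
bl=q[(q[:,2]>3)&(q[:,0]>100)];print("far blade",len(bl),bl.min(0),bl.max(0)) if len(bl) else 0
E
python3 look.py w2
```

```text
time: 5.0
tool_pos: [383.4, -203.8, 228.3]
tcp_rot: [-3.14, -0.524, 2.792]
contact_force: [0.8, -0.0, -4.3]
grip_width: 11.7
finger_force: 30.0
grasp [ 392.36101097 -207.08762882  244.71350889] force [ 0.81067667 -0.04223394 -4.33532483] mom [-0.36890258 -0.71069354 -0.06018265] w 11.65520506531174
plate top: dz/da dz/db (deg) [-0.25  0.  ] z at 60,0 -54.57223647370966 7008
tube top n 174 [ 62.95541513 -10.41436287 -17.84850695]
circle 62.1354866027832 -7.06064510345459 11.912039756774902
far blade 312 [111.816547   -11.24291244   3.06547641] [120.17156231   3.55052253   8.30464325]
```

View pics/w2.png

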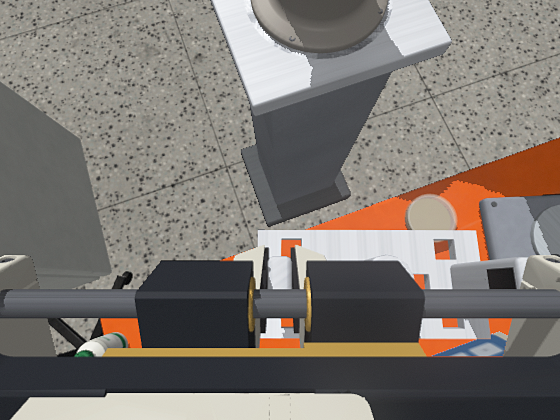

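```bash
python3 - <<'E'
from plan import *
c=load("w2");o=get_obs();Rc=R.from_euler("xyz",o["tcp_rot"]).as_matrix();g=o["tool_pos"]-19*Rc[:,2]
P=cloud(c).reshape(-1,3);d=P-g;v=np.array([Rc[1,1],-Rc[0,1],0]);q=np.c_[d@Rc[:,1],d@v,d[:,2]]
q=q[np.abs(q[:,2]+54.6)<3];A=[]
for a in range(-10,125,5):
    s=q[np.abs(q[:,0]-a)<2.5]; s=s[(s[:,1]<-20)&(s[:,1]>-50)]
    if len(s)>5:A.append((a,s[:,1].min()))
A=np.array(A);k=np.polyfit(A[:,0],A[:,1],1);print("edge v at 60",np.polyval(k,60),"slope deg",np.degrees(k[0]))
s=q[(np.abs(q[:,1]+25)<8)];print("a range",s[:,0][(s[:,0]<160)&(s[:,0]>-40)].min(),s[:,0][s[:,0]<160].max())
a=np.radians(72.6);u=np.array([np.cos(a),np.sin(a),0])
Rt,p=pose(np.array([466.5,137.2,240])-60*u,72.6,30);rel(Rt,p)
E
```

```text
edge v at 60 -34.1911964850115 slope deg 0.01184547161552088
a range -15.717535601107747 134.7651286950272
turn [1.29, -0.13, -2.28] shift [0.0372, 0.2884, 0.0257]
```

```bash
python3 -m handwheel '[[[0.1,0,-0.2],[0.0013,0.01,0],0.05],[[0.2,0,-0.4],[0.0039,0.03,0],0.05],[[0.4,0,-0.6],[0.0077,0.06,0],0.05],[[0.5,0,-0.9],[0.012,0.093,0],0.05],[[0.6,0,-1.1],[0.0165,0.128,0],0.05],[[0.8,0,-1.4],[0.021,0.163,0],0.05],[[0.9,0,-1.6],[0.0255,0.198,0],0.05],[[1,0,-1.8],[0.03,0.23,0.008],0.05],[[1.2,-0.1,-2.1],[0.0335,0.258,0.015],0.05],[[1.29,-0.13,-2.28],[0.036,0.278,0.022],0.05],[[1.29,-0.13,-2.28],[0.0372,0.2884,0.0257],0.05],[[1.29,-0.13,-2.28],[0.0372,0.2884,0.0257],0.05]]'
python3 look.py w3
python3 - <<'E'
from h import *
for n in("scene","top"):
    c=capture(n);np.savez(f"pics/{n}3.npz",**c)
s=load("scene3")["image"][150:320,120:300,::-1];t=load("top3")["image"][180:300,120:260,::-1]
cv2.imwrite("pics/v3.png",np.hstack([cv2.resize(s,(425*180//170*0+400,400),interpolation=cv2.INTER_CUBIC),cv2.resize(t,(400,400),interpolation=cv2.INTER_CUBIC)]))
E
```

```text
time: 6.25
tool_pos: [438.7, 84.0, 222.7]
tcp_rot: [-3.141, -0.527, 2.84]
contact_force: [-0.2, -0.1, -3.4]
grip_width: 11.9
finger_force: 30.0
grasp [447.83702235  81.12599519 239.12013012] force [-0.24033268 -0.08838401 -3.35411551] mom [-0.37645378 -0.64551053  0.07902677] w 11.863141615280806
plate top: dz/da dz/db (deg) [-0.21 -0.21] z at 60,0 -54.56889031644802 7015
tube top n 176 [ 62.85848808 -10.52399931 -17.92624735]
circle 61.85680389404297 -6.907910346984863 12.032496452331543
far blade 310 [112.12204678 -11.21876888   3.03614384] [119.71094567   3.52975046   8.33440669]
```

View pics/v3.png

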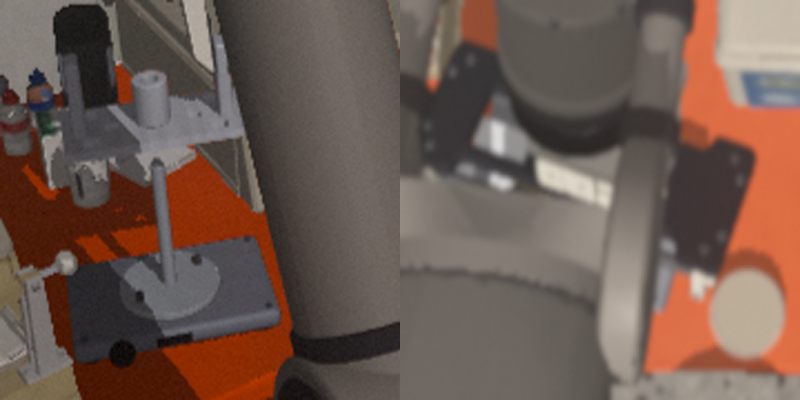

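```bash
cat > fit.py <<'E'
import sys
from plan import *
from scipy.optimize import least_squares
def axis(P,lo,hi,c0,r,zr):
    m=(P[:,2]>lo)&(P[:,2]<hi)&(np.hypot(P[:,0]-c0[0],P[:,1]-c0[1])<r+8);q=P[m]
    f=lambda k:np.hypot(q[:,0]-k[0]-k[2]*(q[:,2]-zr),q[:,1]-k[1]-k[3]*(q[:,2]-zr))-r
    s=least_squares(f,[*c0,0,0],loss="soft_l1",f_scale=1);return s.x,len(q),np.abs(s.fun).mean()
def run(n,und,c0):
    c=load(n);P=cloud(c).reshape(-1,3);P=P[np.isfinite(P[:,0])]
    a=axis(P,und+13,und+42,c0,15,und);b=axis(P,45,min(138,und-12),[466.5,137.2],6,100)
    print("tube",a[0].round(3),a[1:],"\nrod",b[0].round(3),b[1:])
    # lateral check: silhouettes in the image rows, camera-x centre
    return a,b
if __name__=="__main__": run(sys.argv[1],float(sys.argv[2]),[466,138])
E
python3 fit.py scene3 176.5
python3 - <<'E'
from h import *
a=load("scene0");b=load("scene3")
# lateral: depth-segment columns of rod and tube
for n,c,rows,rng in (("rod0",a,range(225,268,4),(180,205)),("rod3",b,range(226,262,4),(180,205)),("tube3",b,range(182,205,2),(175,200))):
    for v in rows:
        u=np.arange(*rng);d=c["depth"][v,u];dm=d[d>0].min();k=u[(d<dm+22)&(d>0)]
        print(n,v,dm.round(1),k.min(),k.max(),end=" | ")
    print()
def proj(c,p):
    q=c["camera_from_world"]@np.r_[p,1];return (c["fx"]*q[0]/q[2]+c["cx"],c["fy"]*q[1]/q[2]+c["cy"],q[2])
for z in(50,100,148):print(proj(b,[466.5,137.2,z]))
for z in(190,220):print("t",proj(b,[465.8,138.4,z]))
E
```

```text
tube [ 4.66885e+02  1.36470e+02 -4.20000e-02 -2.00000e-03] (237, np.float64(1.2146887422934523)) 
rod [ 4.65141e+02  1.37893e+02 -1.00000e-02 -6.00000e-03] (248, np.float64(0.9887391083611321))
rod0 225 1002.0 188 194 | rod0 229 1010.7 189 194 | rod0 233 1013.4 189 194 | rod0 237 1018.8 190 195 | rod0 241 1019.7 190 195 | rod0 245 1026.3 191 196 | rod0 249 1030.7 191 196 | rod0 253 1035.2 191 197 | rod0 257 1041.1 192 197 | rod0 261 1044.5 192 198 | rod0 265 1049.7 194 198 | 
rod3 226 1005.9 188 194 | rod3 230 1008.3 189 194 | rod3 234 1014.4 189 195 | rod3 238 1016.2 190 195 | rod3 242 1023.2 190 195 | rod3 246 1028.3 191 196 | rod3 250 1032.2 191 196 | rod3 254 1034.2 192 197 | rod3 258 1042.2 192 197 | 
tube3 182 968.9 180 194 | tube3 184 963.9 179 194 | tube3 186 956.4 179 195 | tube3 188 954.5 179 195 | tube3 190 956.0 180 195 | tube3 192 960.4 180 195 | tube3 194 962.5 180 196 | tube3 196 963.1 180 196 | tube3 198 967.6 181 196 | tube3 200 966.5 176 198 | tube3 202 968.4 175 199 | tube3 204 971.5 175 199 | 
(np.float64(194.96444311918017), np.float64(260.03711806737476), np.float64(1053.951004558055))
(np.float64(192.50673028076878), np.float64(238.86614686985578), np.float64(1029.4379562549393))
(np.float64(190.0346325223866), np.float64(217.57126260909354), np.float64(1005.9054298839482))
t (np.float64(187.33316437093748), np.float64(198.4329860380186), np.float64(984.2452182181287))
t (np.float64(185.65166421457133), np.float64(184.01107308592245), np.float64(969.5373892362593))
```

```bash
python3 -m handwheel '[[[0,0,0],[-0.001,0.0008,0.006],0.05],[[0,0,0],[-0.005,0.0008,0.013],0.05],[[0,0,0],[-0.009,0.0008,0.019],0.05],[[0,0,0],[-0.0112,0.0008,0.0218],0.05],[[0,0,0],[-0.0112,0.0008,0.0218],0.05]]'
python3 - <<'E'
from fit import *
from h import *
o=get_obs();Rc=R.from_euler("xyz",o["tcp_rot"]).as_matrix();g=o["tool_pos"]-19*Rc[:,2];print(g,g[2]-62.6)
und=g[2]-62.6;Ps=[]
for i in range(6):
    c=capture("scene")
    P=cloud(c).reshape(-1,3);Ps.append(P[np.isfinite(P[:,0])])
np.savez("pics/scene4.npz",**c)
P=np.concatenate(Ps)
def ax(lo,hi,c0,r):
    q=P[(P[:,2]>lo)&(P[:,2]<hi)&(np.hypot(P[:,0]-c0[0],P[:,1]-c0[1])<r+6)]
    f=lambda k:np.hypot(q[:,0]-k[0],q[:,1]-k[1])-k[2]
    for rr in (r,None):
        s=least_squares((lambda k:np.hypot(q[:,0]-k[0],q[:,1]-k[1])-(rr or k[2])),[*c0,r],loss="soft_l1",f_scale=.7);print(s.x.round(2),len(q),end=" ")
    print()
ax(und+13,und+27,[466,137],15);ax(und+27,und+42,[466,137],15)
ax(40,70,[466,137],6);ax(70,100,[466,137],6);ax(100,138,[466,137],6)
E
```

```text
time: 6.9
tool_pos: [438.3, 83.8, 198.4]
tcp_rot: [-3.141, -0.526, 2.837]
contact_force: [1.4, 1.1, -3.1]
grip_width: 11.9
finger_force: 30.0
[447.3916625   80.91419138 214.81293477] 152.2129347733566
[465.13 137.33  15.  ] 640 [464.63 137.53  14.56] 640 
[464.91 137.49  15.  ] 747 [462.14 138.48  12.55] 747 
[465.06 137.7    6.  ] 460 [464.29 137.99   5.37] 460 
[465.24 137.65   6.  ] 482 [464.41 138.02   5.3 ] 482 
[465.06 137.84   6.  ] 590 [464.3  138.14   5.37] 590
```

```bash
python3 -m handwheel '[[[0,0,0],[-0.001,0.0003,0.0017],0.05],[[0,0,0],[-0.0025,0.0003,0.0043],0.05],[[0,0,0],[-0.004,0.0003,0.0069],0.05],[[0,0,0],[-0.0055,0.0003,0.0095],0.05],[[0,0,0],[-0.007,0.0003,0.0121],0.05],[[0,0,0],[-0.0075,0.0003,0.013],0.05],[[0,0,0],[-0.0075,0.0003,0.013],0.05]]'; python3 look.py w5 | head -2
```

```text
time: 7.9
tool_pos: [438.5, 84.2, 183.9]
tcp_rot: [3.142, -0.525, 2.838]
contact_force: [-0.1, 0.3, -3.2]
grip_width: 12.0
finger_force: 30.0
grasp [447.55289401  81.36567145 200.328754  ] force [-0.1325905   0.28229453 -3.15815087] mom [-0.28337986 -0.54991302  0.02959816] w 12.016382644352634
plate top: dz/da dz/db (deg) [-0.13 -0.11] z at 60,0 -54.51391588046786 7023
```

```bash
python3 -m handwheel '[[[0,0,0],[-0.002,0,0.00346],0.05],[[0,0,0],[-0.005,0,0.00866],0.05],[[0,0,0],[-0.008,0,0.01386],0.05],[[0,0,0],[-0.011,0,0.01905],0.05],[[0,0,0],[-0.014,0,0.02425],0.05],[[0,0,0],[-0.017,0,0.02944],0.05],[[0,0,0],[-0.02,0,0.03464],0.05],[[0,0,0],[-0.022,0,0.0381],0.05],[[0,0,0],[-0.022,0,0.0381],0.05]]'; python3 look.py w6 | head -2
```

```text
time: 8.85
tool_pos: [438.3, 84.2, 139.5]
tcp_rot: [-3.142, -0.525, 2.838]
contact_force: [0.4, -0.2, -3.0]
grip_width: 11.9
finger_force: 30.0
grasp [447.37564058  81.39201684 155.95694109] force [ 0.38753525 -0.16162845 -3.04839394] mom [-0.27904035 -0.59267592 -0.00268111] w 11.867890315430447
plate top: dz/da dz/db (deg) [-0.16 -0.11] z at 60,0 -54.48552737467091 7011
```

```bash
python3 -m handwheel '[[[0,0,0],[-0.002,0,0.00346],0.05],[[0,0,0],[-0.005,0,0.00866],0.05],[[0,0,0],[-0.008,0,0.01386],0.05],[[0,0,0],[-0.011,0,0.01905],0.05],[[0,0,0],[-0.014,0,0.02425],0.05],[[0,0,0],[-0.017,0,0.02944],0.05],[[0,0,0],[-0.02,0,0.03464],0.05],[[0,0,0],[-0.023,0,0.03984],0.05],[[0,0,0],[-0.025,0,0.0433],0.05],[[0,0,0],[-0.025,0,0.0433],0.05]]'; python3 look.py w7 | head -2
```

```text
time: 9.9
tool_pos: [438.2, 84.3, 89.5]
tcp_rot: [-3.142, -0.525, 2.838]
contact_force: [0.3, 0.4, -3.6]
grip_width: 11.9
finger_force: 30.0
grasp [447.33367407  81.41202751 105.97145092] force [ 0.33749875  0.4271362  -3.58628676] mom [-0.26663054 -0.59833299  0.01839804] w 11.883140546195062
plate top: dz/da dz/db (deg) [-0.16 -0.08] z at 60,0 -54.48311211455802 6395
```

```bash
python3 -m handwheel '[[[0,0,0],[-0.001,0,0.00173],0.05],[[0,0,0],[-0.002,0,0.00346],0.05],[[0,0,0],[-0.0025,0,0.00433],0.05],[[0,0,0],[-0.0025,0,0.00433],0.05]]'; python3 -m handwheel '[[[0,0,0],[-0.0005,0,0.0009],0.05],[[0,0,0],[-0.0005,0,0.0009],0.05]]'; python3 -m handwheel '[[[0,0,0],[-0.0005,0,0.0009],0.05],[[0,0,0],[-0.0005,0,0.0009],0.05]]'
```

```text
time: 10.35
tool_pos: [438.5, 84.3, 85.0]
tcp_rot: [3.141, -0.525, 2.838]
contact_force: [-0.3, -0.2, -3.8]
grip_width: 11.6
finger_force: 30.0
time: 10.55
tool_pos: [438.5, 84.3, 84.0]
tcp_rot: [3.141, -0.524, 2.838]
contact_force: [0.1, -0.6, -3.1]
grip_width: 12.2
finger_force: 30.0
time: 10.75
tool_pos: [438.4, 84.3, 82.9]
tcp_rot: [3.141, -0.524, 2.838]
contact_force: [-0.2, 0.2, -2.9]
grip_width: 11.7
finger_force: 30.0
```

```bash
for i in 1 2; do python3 -m handwheel '[[[0,0,0],[-0.0003,0,0.0005],0.05],[[0,0,0],[-0.0003,0,0.0005],0.05]]' | grep -E 'force|pos'; done
```

```text
tool_pos: [438.5, 84.3, 82.4]
contact_force: [-0.5, 0.5, -3.0]
finger_force: 30.0
tool_pos: [438.6, 84.2, 82.0]
contact_force: [-0.8, -0.3, -1.6]
finger_force: 30.0
```

```bash
python3 -m handwheel '[[[0,0,0],[-0.0002,0,0.0003],0.05],[[0,0,0],[-0.0002,0,0.0003],0.05]]' | grep force;  python3 -m handwheel '[[[0,0,0],[0,0,0],0.15],[[0,0,0],[0,0,0],0.2],[[0,0,0],[0,0,0],0.28],[[0,0,0],[0,0,0],0.33],[[0,0,0],[0,0,0],0.33],[[0,0,0],[0,0,0],0.33]]'; python3 look.py w8
```

```text
contact_force: [0.1, -0.9, 1.5]
finger_force: 30.0
time: 11.95
tool_pos: [438.5, 84.3, 81.5]
tcp_rot: [3.141, -0.524, 2.838]
contact_force: [-0.0, -0.1, 0.0]
grip_width: 30.0
finger_force: 0.0
grasp [447.58438244  81.41870215  97.92029539] force [-0.00342191 -0.08880585  0.03708763] mom [-0.00867083 -0.41052313  0.03943568] w 29.973098609772798
plate top: dz/da dz/db (deg) [0.07 0.02] z at 60,0 -53.942050844130826 6181
tube top n 114 [ 58.25449844 -12.80812594 -17.32464391]
circle 58.77635192871094 -11.911094665527344 7.551033973693848
far blade 352 [111.47479195 -11.69335277   3.01020829] [119.28694952   3.52273336   9.63266114]
```

```bash
python3 -m handwheel '[[[0,0,0],[0,0,-0.01],0.33],[[0,0,0],[0,0,-0.03],0.33],[[0,0,0],[0,0,-0.06],0.33],[[0,0,0],[0,0,-0.09],0.1],[[0,0,0],[0,0,-0.12],0],[[0,0,0],[0,0,-0.12],0]]'; python3 - <<'E'
from plan import *
import json
rod=np.array([466,138.,0])
def push(phi,gap,z):
    a=np.radians(phi);u=np.array([np.cos(a),np.sin(a),0]);v=np.cross(u,Z)
    Rt,p=pose(rod-60*u-(24+gap)*v,phi,0);p[2]=z;return Rt,p
Rt,p=push(72.6,12,190);print(p);rel(Rt,p)
R0,p0=push(72.6,6,90)
for a in range(2,45,2):
    Rt,p=push(72.6+a,0,90);print(a,end=" ");rel(Rt,p,R0,p0) if 0 else rel(Rt,p,*push(72.6,0,90))
c=capture("scene");np.savez("pics/s9.npz",**c);t=capture("top");np.savez("pics/t9.npz",**t)
E
```

```text
time: 12.6
tool_pos: [498.9, 65.5, 188.8]
tcp_rot: [3.139, -0.516, 2.838]
contact_force: [0.2, 0.1, 0.3]
grip_width: 11.0
finger_force: 0.0
[413.70490064  91.51104881 190.        ]
turn [0.11, -29.59, -0.01] shift [0.078, -0.0007, 0.0429]
2 turn [0.0, 0.0, -2.0] shift [-0.0021, -0.0008, 0.0]
4 turn [0.0, 0.0, -4.0] shift [-0.0042, -0.0015, 0.0]
6 turn [0.0, 0.0, -6.0] shift [-0.0064, -0.0022, 0.0]
8 turn [0.0, 0.0, -8.0] shift [-0.0086, -0.0028, 0.0]
10 turn [0.0, 0.0, -10.0] shift [-0.0108, -0.0033, 0.0]
12 turn [0.0, 0.0, -12.0] shift [-0.013, -0.0037, 0.0]
14 turn [0.0, 0.0, -14.0] shift [-0.0152, -0.004, 0.0]
16 turn [0.0, 0.0, -16.0] shift [-0.0175, -0.0043, 0.0]
18 turn [0.0, 0.0, -18.0] shift [-0.0197, -0.0045, 0.0]
20 turn [0.0, 0.0, -20.0] shift [-0.022, -0.0046, 0.0]
22 turn [0.0, 0.0, -22.0] shift [-0.0242, -0.0046, 0.0]
24 turn [0.0, 0.0, -24.0] shift [-0.0265, -0.0046, 0.0]
26 turn [0.0, 0.0, -26.0] shift [-0.0287, -0.0044, 0.0]
28 turn [0.0, 0.0, -28.0] shift [-0.031, -0.0042, 0.0]
30 turn [0.0, 0.0, -30.0] shift [-0.0332, -0.004, 0.0]
32 turn [0.0, 0.0, -32.0] shift [-0.0354, -0.0036, 0.0]
34 turn [0.0, 0.0, -34.0] shift [-0.0377, -0.0032, 0.0]
36 turn [0.0, 0.0, -36.0] shift [-0.0399, -0.0026, 0.0]
38 turn [0.0, 0.0, -38.0] shift [-0.042, -0.0021, 0.0]
40 turn [0.0, 0.0, -40.0] shift [-0.0442, -0.0014, 0.0]
42 turn [0.0, 0.0, -42.0] shift [-0.0463, -0.0006, 0.0]
44 turn [0.0, 0.0, -44.0] shift [-0.0484, 0.0002, 0.0]
```

```bash
python3 -m handwheel '[[[0,-8,0],[0.02,0,0.0],0],[[0,-16,0],[0.045,0,0.01],0],[[0.1,-24,0],[0.065,-0.0005,0.03],0],[[0.1,-29.6,0],[0.078,-0.0007,0.043],0],[[0.1,-29.6,0],[0.078,-0.0007,0.043],0],[[0.1,-29.6,0],[0.078,-0.0007,0.043],0]]'; python3 - <<'E'
from plan import *
a=np.radians(72.6);u=np.array([np.cos(a),np.sin(a),0]);v=np.cross(u,Z)
Rt,p=pose(np.array([466,138,0])-60*u-30*v,72.6,0);p[2]=90;rel(Rt,p)
E
```

```text
time: 13.3
tool_pos: [409.7, 92.6, 187.2]
tcp_rot: [-3.14, -0.009, 2.839]
contact_force: [0.2, 0.5, -0.5]
grip_width: 0.4
finger_force: 0.0
turn [-0.09, -0.5, 0.09] shift [-0.011, 0.0003, 0.0971]
```

```bash
python3 -m handwheel '[[[0,-0.5,0],[0,0,0.03],0],[[0,-0.5,0],[0,0,0.06],0],[[0,-0.5,0],[0,0,0.085],0],[[0,-0.5,0],[0,0,0.097],0],[[0,-0.5,0],[-0.003,0,0.097],0],[[0,-0.5,0],[-0.006,0,0.097],0],[[0,-0.5,0],[-0.008,0,0.097],0],[[0,-0.5,0],[-0.01,0,0.097],0],[[0,-0.5,0],[-0.01,0,0.097],0]]'; python3 look.py w10 | head -2; for i in 1 2 3; do  python3 -m handwheel '[[[0,0,0],[-0.001,0,0],0],[[0,0,0],[-0.002,0,0],0]]' | grep -E 'pos|contact'; done
```

```text
time: 14.2
tool_pos: [420.3, 89.2, 90.7]
tcp_rot: [-3.141, 0.002, 2.838]
contact_force: [-0.3, -0.5, -0.1]
grip_width: 0.2
finger_force: 0.0
grasp [420.21288999  89.25300742 109.68457234] force [-0.25878212 -0.54438511 -0.07214166] mom [ 0.09145633 -0.14889473 -0.03179646] w 0.2396598218520797
plate top: dz/da dz/db (deg) [ 1.56 10.32] z at 60,0 -64.47675919385836 364
tool_pos: [421.4, 88.8, 90.3]
contact_force: [-0.2, 0.0, 1.4]
tool_pos: [423.3, 88.1, 90.2]
contact_force: [-1.2, 0.4, -0.5]
tool_pos: [425.2, 87.5, 90.1]
contact_force: [0.0, 0.4, -0.6]
```

```bash
python3 -m handwheel '[[[0,0,-2],[-0.0021,-0.0008,0],0],[[0,0,-4],[-0.0042,-0.0015,0],0],[[0,0,-6],[-0.0064,-0.0022,0],0],[[0,0,-8],[-0.0086,-0.0028,0],0],[[0,0,-10],[-0.0108,-0.0033,0],0],[[0,0,-12],[-0.013,-0.0037,0],0],[[0,0,-14],[-0.0152,-0.004,0],0],[[0,0,-16],[-0.0175,-0.0043,0],0],[[0,0,-18],[-0.0197,-0.0045,0],0],[[0,0,-20],[-0.022,-0.0046,0],0],[[0,0,-22],[-0.0242,-0.0046,0],0],[[0,0,-24],[-0.0265,-0.0046,0],0]]'
python3 - <<'E'
from plan import *
c=capture("scene");np.savez("pics/s11.npz",**c)
s=c["image"][150:320,120:300,::-1];cv2.imwrite("pics/s11.png",cv2.resize(s,(600,567),interpolation=cv2.INTER_CUBIC))
E
```

```text
time: 16.05
tool_pos: [448.7, 75.2, 89.9]
tcp_rot: [-3.14, -0.001, -3.025]
contact_force: [-1.8, -0.3, 0.1]
grip_width: 0.3
finger_force: 0.5
```

View pics/s11.png

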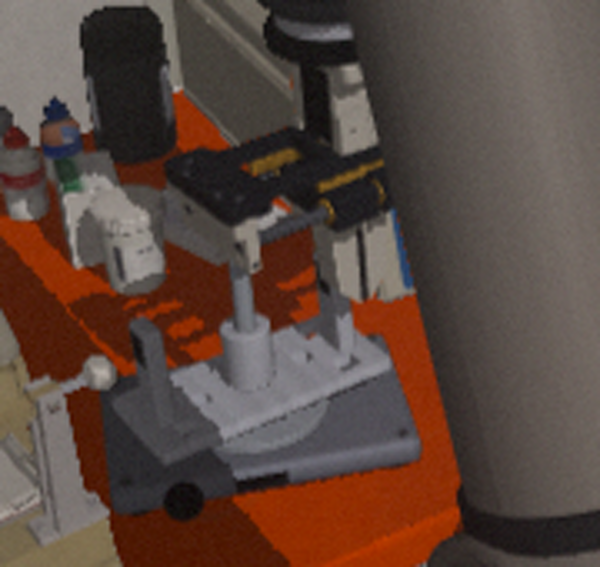

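The carrier (tube at (247,350) in the crop) has turned about 24° and still rides level on the pins. Continuing slower.

```bash
cat > zchk.py <<'E'
from plan import *
c=capture("scene");P=cloud(c).reshape(-1,3);P=P[np.isfinite(P[:,0])]
d=P-[465.5,137.5,0];r=np.hypot(d[:,0],d[:,1])
q=P[(r<80)&(r>17)&(P[:,2]>30)&(P[:,2]<50)];h,e=np.histogram(q[:,2],np.arange(30,51,1));i=h.argmax();print("plate top z",np.median(q[np.abs(q[:,2]-e[i]-.5)<2.5,2]),len(q))
b=P[(r>45)&(r<75)&(P[:,2]>62)&(P[:,2]<110)&(d[:,1]>20)];print("blade a top",np.percentile(b[:,2],98),"ang",np.degrees(np.arctan2(b[:,1].mean()-137.5,b[:,0].mean()-465.5)))
t=P[(r<16)&(r>8)&(P[:,2]>55)&(P[:,2]<95)];print("tube top",np.percentile(t[:,2],97))
E
python3 zchk.py; python3 -m handwheel '[[[0,0,-1],[-0.001,-0.0004,0],0],[[0,0,-2],[-0.0021,-0.0008,0],0],[[0,0,-3],[-0.0031,-0.0011,0],0],[[0,0,-4],[-0.0042,-0.0015,0],0]]'|grep -E "pos|contact"; python3 -m handwheel '[[[0,0,-1],[-0.001,-0.0004,0],0],[[0,0,-2],[-0.0021,-0.0008,0],0]]'|grep -E "pos|contact"; python3 zchk.py
```

```text
plate top z 44.259793281124644 1378
blade a top 106.80338082220348 ang 99.13865858216377
tube top 82.47089293061862
tool_pos: [453.4, 74.2, 90.1]
contact_force: [-0.7, -0.4, -0.4]
tool_pos: [455.8, 73.8, 90.2]
contact_force: [-0.6, 0.0, 0.2]
plate top z 43.708785003807066 1362
blade a top 105.79715330475953 ang 104.43021381970472
tube top 82.86753482685658
```

```bash
for i in 1 2 3; do python3 -m handwheel '[[[0,0,-0.5],[-0.0005,-0.0002,0],0],[[0,0,-1],[-0.001,-0.0004,0],0]]'|grep -E "pos|contact"; python3 zchk.py|head -2; done
```

```text
tool_pos: [456.7, 73.7, 90.2]
contact_force: [-0.8, -0.4, -0.2]
plate top z 42.43095698297043 1396
blade a top 102.04256272133654 ang 106.70911648619094
tool_pos: [457.7, 73.5, 90.1]
contact_force: [-0.5, 0.4, 0.1]
plate top z 41.51864952096031 1401
blade a top 101.8265921791741 ang 106.99940166209697
tool_pos: [458.9, 73.4, 90.2]
contact_force: [-0.9, 0.2, 0.1]
plate top z 38.54935418345178 1401
blade a top 99.59762480568709 ang 108.1040808411917
```

```bash
for i in 1 2; do python3 -m handwheel '[[[0,0,-0.5],[-0.0005,-0.0002,0],0],[[0,0,-1],[-0.001,-0.0004,0],0]]'|grep -E "pos|contact"; python3 zchk.py; done
```

```text
tool_pos: [459.9, 73.3, 90.2]
contact_force: [-0.7, -0.4, 1.8]
plate top z 36.100847643855786 1353
blade a top 99.2879859136638 ang 109.77927845984608
tube top 75.10668820705874
tool_pos: [461.0, 73.1, 90.2]
contact_force: [-1.7, 0.2, 0.1]
plate top z 36.16741633178117 1349
blade a top 99.07603061785468 ang 110.3866699109138
tube top 75.9318956246266
```

It has dropped: plate top reads 36 mm, which is home. Backing off and raising the tool to check.

```bash
python3 -m handwheel '[[[0,0,0],[0.003,0,0],0],[[0,0,0],[0.008,0,0],0],[[0,0,0],[0.015,0,0],0],[[0,0,0],[0.02,0,0],0],[[0,0,0],[0.02,0,-0.02],0],[[0,0,0],[0.02,0,-0.06],0],[[0,0,0],[0.02,0,-0.1],0],[[0,0,0],[0.03,0,-0.14],0],[[0,0,0],[0.06,-0.03,-0.16],0],[[0,0,0],[0.06,-0.07,-0.16],0],[[0,0,0],[0.06,-0.1,-0.16],0],[[0,0,0],[0.06,-0.1,-0.16],0]]'; python3 zchk.py
python3 - <<'E'
from plan import *
c=capture("scene");s=c["image"][150:320,120:300,::-1];w=capture("wrist");
cv2.imwrite("pics/f.png",np.hstack([cv2.resize(s,(400,378),interpolation=cv2.INTER_CUBIC),cv2.resize(w["image"][:,:,::-1],(400,378))]))
P=cloud(c).reshape(-1,3);P=P[np.isfinite(P[:,0])];d=P-[465.5,137.5,0];r=np.hypot(d[:,0],d[:,1])
q=P[(r<80)&(r>17)&(P[:,2]>32)&(P[:,2]<41)]
k=cv2.minAreaRect(q[:,:2].astype(np.float32));print(k)
for _ in range(4):
    A=np.c_[q[:,:2]-[465.5,137.5],np.ones(len(q))];s=np.linalg.lstsq(A,q[:,2],rcond=None)[0];q=q[np.abs(q[:,2]-A@s)<2]
print("tilt deg",np.degrees(s[:2]),"z",s[2])
E
```

```text
time: 19.25
tool_pos: [434.4, -42.8, 250.5]
tcp_rot: [-3.138, 0.001, -2.838]
contact_force: [-0.1, 0.5, -0.7]
grip_width: 0.5
finger_force: 0.0
plate top z 36.06533504596263 1342
blade a top 98.77960254294739 ang 110.56760283602863
tube top 74.8240113859458
((464.5323486328125, 136.66827392578125), (74.64161682128906, 152.62928771972656), 16.24478530883789)
tilt deg [0.06239275 0.08120976] z 36.00575943078954
```

View pics/f.png

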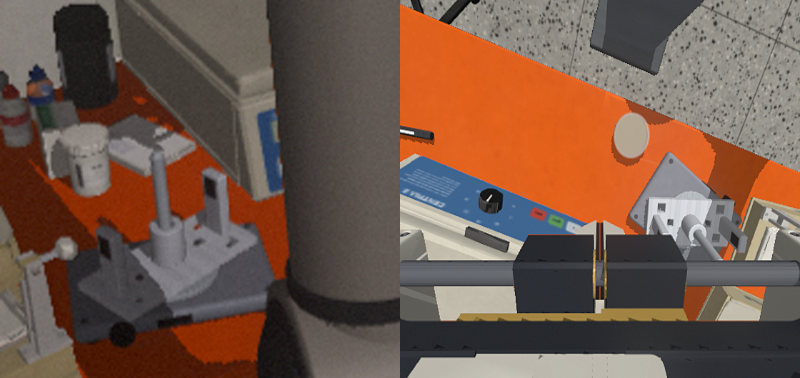

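The pictures show the carrier flat on the drive plate round the rod (tube at (167,240) left, (697,232) right). Plate top is 36.0 mm with tilt under 0.1°, and the tool is clear of it.

```bash
python3 -c "
from plant import *
print(close_job())"
```

```text
the job is handed in; nothing more can be done
None
```

The carrier lies flat and fully home over both drive pins (plate top at 36.0 mm, tilt under 0.1°), the arm is clear of everything, the cup, dish and bottle were not touched, and the job was handed in at about 19 s.

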